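# Offer up a mantel clock's door so its hinges are ready for the pins

### The job

The mantel clock's glass door has to go back on its hinges. Turn the carousel's index knob to the red mark so that the clock squares up to you with a click, then lift the door out of its stand and offer it up open, square to the clock's front, with both of its hinge knuckles between the clock's knuckles and the pin holes in line. Finish while holding it there, still and gripped, hanging from the gripper and not leaning on the clock, so that the pins can be dropped in; do not knock the door hard against the clock, and leave the other things on the shelf where they are.

Things in the scene. Friction and masses are not known exactly. Their poses are not given: they have to be found in the camera images.
- index_knob (a joint): Angle of the black pointer knob on the carousel's base, rad, growing anticlockwise from above, stops at -0.12 and 1.52. The carousel with the clock turns by the same angle, same way. A spring detent has notches at 0, 0.70 (dark dots) and 1.40 (red mark on the dial); it starts in one of the first two. A lobe takes up to 0.5 N m; within 0.25 rad of a notch the released knob clicks in.
- index_knob_grip (a point): Point on the knob's vertical axis, 75 mm above the table, at the height to grip. The frame turns with the knob: z up; the knob's grip bar (50 mm long, 12 mm thick) runs along x, its white-lined pointer end to -x. The bar's top is 9 mm above this point; its round foot, 54 mm across, lies 20 mm below.
- carousel_base: Black cast-iron base, fixed. Origin on the table at the carousel's vertical axis, z up. With the knob at the red mark the clock's axes are parallel to these: its front faces -x. Knob axis at x -100, y -180 mm. The turntable is a wooden disc, 230 mm across, its top 59 mm above the table.
- clock: Mahogany and gilt mantel clock, fixed on the carousel; 114 deep (x), 156 wide (y), 235 mm high. Origin at the centre of its underside, 59 mm above the table, on the carousel's axis; z up, dial faces -x. Case front at x -47.5, cornice to -50, plinth to -57. On the front stile at +y two brass leaves carry two knuckles each (tubes 12 mm outside, 7 bore, 12 long, upright) with an 18 mm gap between.
- jamb_upper (a point): Middle of the gap between the two knuckles of the clock's upper hinge, on the pin axis; at x -56.5, y 60, z 155 mm in the clock's frame and with the same axes as the clock (x points into the clock). The hinge leaf behind it is 7 mm away, at +x.
- jamb_lower (a point): The same for the clock's lower hinge: x -56.5, y 60, z 65 mm in the clock's frame, same axes.
- door: Glazed mahogany door, loose, about 0.28 kg: 110 wide (x), 14 thick (y), 160 mm high (z). Origin at the centre of its underside; z up. Solid top rail 24 mm high, to be pinched across y; mass centre near x 0. Hinge edge at x +55 with two brass leaves, one knuckle each (12 mm outside, 7 bore, 13 high, axis along z at x +64). Brass pull knob stands out to y +18 at x -46, z 80 mm.
- leaf_upper (a point): Centre of the door's upper knuckle, on its pin axis: x 64, y 0, z 125 mm in the door's frame, same axes.
- leaf_lower (a point): Centre of the door's lower knuckle: x 64, y 0, z 35 mm in the door's frame, same axes.
- door_stand: Wooden stand, fixed; the door stands upright in it on its lower edge, hinge edge to the stand's +x. Foot 100 x 66 x 12 mm, two cheeks 80 mm long (x), tops 57 mm above the table, with a felt-lined slot 17 mm wide between them. Origin at the centre of its underside; the door's underside is 12 mm above it.
- chime_bowl: Blue ceramic bell-shaped chime bowl, 116 mm across, 58 mm high; bystander. Origin under its centre.
- pendulum_bob: Brass pendulum bob, disc of 92 mm with a steel rod reaching 171 mm along x, lying flat, 18 mm high; bystander. Origin under the disc's centre.
- crank_key: Brass crank key with bone handle, about 90 x 65 mm, 15 mm high, lying flat; bystander.
- pin_dish: Brass dish 60 x 100 mm, 18 mm high, with the two steel hinge pins in it; bystander.
- screwdriver: Screwdriver 170 mm long, lying along its x; bystander.
- carriage_clock: Small brass and green carriage clock, 62 x 78 mm, 125 mm high; bystander.
- clock_weight: Brass cylinder weight, 52 mm diameter, 123 mm high; bystander.

How it is judged:
On the way, in this order (a step that is already met when the one before it is completed fails the run):
1. the index knob sits in the detent at the red mark (value of joint index_knob between 1.28 and 1.48 rad), for 0.3 s.
2. the door is lifted clear of its stand (z of door in the frame of door_stand above 0.06 m and contact force between door and the fingers above 2 N), for 0.2 s.
3. both pairs of hinge knuckles are in line, the door held still (horizontal distance between leaf_upper and jamb_upper below 0.003 m and z of leaf_upper in the frame of jamb_upper between -0.003 and 0.003 m and horizontal distance between leaf_lower and jamb_lower below 0.003 m and z of leaf_lower in the frame of jamb_lower between -0.003 and 0.003 m and angle between the x axis of door and the x axis of clock, either way round below 0.3 rad and contact force between door and the fingers above 3 N and contact force between door and clock below 3 N and contact force between door and door_stand below 0.1 N and linear speed of door below 0.02 m/s), for 0.5 s.
At the end, for the whole second after the job is handed in: Knob within 0.1 rad of the red-mark detent; door gripped, still, out of its stand, pressing on the clock under 3 N; at both hinges the door's knuckle is within 3 mm sideways of the clock's pin axis and 3 mm in height of the gap's middle; door within 0.3 rad of square to the clock's front (all of step 1 and all of step 3); the arm keeps its last pose, push and grip.
It fails at once if the door is knocked hard against the clock (over 25 N) (contact force between door and clock above 25 N).
It fails at once if another thing on the shelf is moved more than 30 mm (distance of any of chime_bowl, pendulum_bob, crank_key, pin_dish, screwdriver, carriage_clock, clock_weight from where it was at the start of the episode above 0.03 m).
It also fails if it takes over 53 s, if anything falls off the work surface, if the arm or the gripper's body presses on something with over 40 N, if the wrist force passes 120 N, or if a joint passes its speed limit or range.

### The arm

A 7-joint arm with a two-finger parallel gripper is mounted at the origin on the work surface. World frame = base frame: x ahead of the robot, y to its left, z up, the work surface at z = 0. Lengths are in m, angles in rad, forces in N, time in s.
With the tool pointing down it reaches from about 0.35 to 0.9 m from the base axis. Payload 8.1 kg.
Tool frame: the origin (TCP) lies at the very end of the fingers, on their centre line; the grasp point (between the pads) lies 19 mm behind it (arm.tcp_to_grasp is the distance from the TCP to the grasp point, in m); z points along the fingers, y is the line along which they close (so a half turn about z gives the same grasp; the last joint's range is limited). The gripper opens to 92 mm and grips with 3 to 60 N. Pads are 19 mm wide; open, the fingers measure 130 mm over their backs; the gripper's body (75 mm by 190 mm) begins 47 mm behind the grasp point.
Start: joints at [1.191, 0.434, 0.025, 1.573, -0.012, 1.134, -0.075], TCP at [0.171, -0.601, 0.227] pointing down, gripper open.
Joint ranges: [-2.62, 2.62], [-0.44, 2.09], [-1.27, 1.32], [0.08, 2.57], [-1.32, 4.46], [0.12, 2], [-2.74, 2.74]. Speed limits (rad/s): [2.22, 2.22, 3.01, 3.01, 3.14, 3.14, 3.14].

### API

Orientations are given as a rotation vector (axis times angle).
In Python, from cell import arm, optics, monitor gives the robot as it stands (arm), with the cameras (optics) and the readings (monitor).
- The arm moves only by the tool move_tool, called after ">>>" as a command line: name --pt "numbers of a row" for each row, then --argument value for the rest. Schema: {"type":"object","properties":{"plan":{"type":"array","items":{"type":"array","items":{"type":"number"},"minItems":5,"maxItems":5},"minItems":1,"maxItems":10},"force":{"type":"number"},"only":{"type":"string"},"quiet":{"type":"boolean"},"lines":{"type":"string"}},"required":["plan"],"additionalProperties":false}. plan is a list of rows, 1 to 10 of them, each of 5 numbers: dx, dy, dz in m, then a turn about the tool's z in rad, then the opening from 0.0 (shut) to 1.0 (fully open); each row shifts and turns the commanded pose from where the row before left it, along the tool's axes as they then stand; what a row does not reach is not made up. A row lasts 1/10 s, in which the tool goes at most 0.05 m and 0.15 rad, less where a joint would pass 70% of its speed; a pose out of reach is approached as far as the arm can. The fingers move at their own pace and stop on an object; force is the grip in N (left out, the last holds). Time passes only in rows, so rows that do not move let the fingers close. The tool returns the time, the measured TCP pose, the force, the opening and the grip force at its end. only (a regular expression) keeps the lines of the reply that match it, lines (a string "A,B") keeps lines A to B, and quiet returns only ok. Input that does not fit is refused with a message, and nothing moves.
- monitor.observe(): the state, without advancing time (a new reading comes with each control period).
- optics.get_image(name): name is "side" or "top" or "wrist"; returns a dict with "image" (420x560x3 uint8, blue, green, red), "fx", "fy", "cx", "cy" (pixels), "cam_to_world" (4x4, takes a point from camera to world coordinates); the wrist camera has in their place "mount" (4x4, takes a point from camera to tool coordinates, whose origin is the TCP and whose axes are the flange's). Camera axes: x right, y down, z forward; pixel columns grow to the right and rows downward; lengths in m; the calibration is good to about 2 mm. A picture is of the moment at which its call begins: read the wrist's pose just before it. There is no depth.
- arm.sign_off(): hands the job in; it is judged then, once.
The state is a dict: "clock": time; "joints": joint angles; "dq": joint speeds; "joint_efforts": joint torques, N m; "position": TCP position; "ee_rot": TCP orientation; "force": force on the tool from outside, world axes, zero at the start; "ft_torque": the same for the moment, N m; "width": opening from 0.0 (shut) to 1.0 (fully open); "gripper_force": force on a finger pad.
Only numpy, scipy, OpenCV 4.12 (cv2) and the standard library are available. Lean on these libraries where they do the work, as an engineer would, in place of code of your own. Each camera call takes 0.05 s, during which the arm holds its last target. There are 200 camera calls.

## Working session

There is one attempt and no reset: what is moved stays moved. The work goes in short steps, Python scripts to look and compute and a tool call to move; the robot and the scene stay as the last step left them, time stands still between calls to the robot, and variables do not carry over. Pictures are saved under pics/ and viewed, at most 10 in all, crops included, and the job is handed in when it is done.

```bash
ls; mkdir -p pics; cat > h.py <<'E'
import numpy as np, cv2
from scipy.spatial.transform import Rotation as R
from cell import arm, optics, monitor
def T(s):
    M=np.eye(4); M[:3,:3]=R.from_rotvec(s["ee_rot"]).as_matrix(); M[:3,3]=s["position"]; return M
def cam(n):
    s=monitor.observe(); d=optics.get_image(n)
    d["c2w"]=d["cam_to_world"] if "cam_to_world" in d else T(s)@np.array(d["mount"])
    d["c2w"]=np.array(d["c2w"]); return d
def ray(d,u,v,z):
    c=d["c2w"]; r=c[:3,:3]@np.array([(u-d["cx"])/d["fx"],(v-d["cy"])/d["fy"],1]); o=c[:3,3]
    return o+r*(z-o[2])/r[2]
def proj(d,P):
    P=np.atleast_2d(P); c=np.linalg.inv(d["c2w"]); q=P@c[:3,:3].T+c[:3,3]
    return np.c_[q[:,0]/q[:,2]*d["fx"]+d["cx"],q[:,1]/q[:,2]*d["fy"]+d["cy"]]
E
python3 - <<'E'
from h import *
import pickle
for n in ["top","side"]:
    d=cam(n); pickle.dump(d,open(f"pics/{n}0.pkl","wb")); cv2.imwrite(f"pics/{n}0.png",cv2.resize(d["image"],(784,588),interpolation=cv2.INTER_CUBIC)); print(n,d["fx"],d["cx"],d["cy"],d["c2w"].round(3).tolist())
s=monitor.observe(); print(s)
E
```

```text
cell.py
pics
top 477.62516613622626 281.7324719556222 210.36201599638483 [[0.004, -0.992, 0.129, 0.365], [-1.0, -0.005, -0.013, 0.033], [0.014, -0.129, -0.992, 1.485], [0.0, 0.0, 0.0, 1.0]]
side 439.50734218349606 284.9279594758546 209.65549763388776 [[1.0, 0.008, 0.026, 0.512], [-0.015, -0.624, 0.782, -0.923], [0.023, -0.782, -0.623, 0.932], [0.0, 0.0, 0.0, 1.0]]
{'clock': 0.1, 'joints': array([ 1.1913658 ,  0.43512413,  0.02495001,  1.57398294, -0.01160419,
        1.13400626, -0.07507455]), 'dq': array([ 0.00016255, -0.00165164, -0.00111374, -0.00220948, -0.00033597,
       -0.00171974,  0.00085339]), 'joint_efforts': array([ 3.99093755e-03, -6.69130969e+01,  9.88343954e-01, -3.15147293e+01,
       -6.05460140e-02,  3.75000620e-02,  4.63686058e-05]), 'position': array([ 0.17065919, -0.60078179,  0.22605026]), 'ee_rot': array([-3.11022133e+00, -4.33234440e-01,  4.70216986e-04]), 'force': array([-0.31370846, -0.30120446,  0.81110721]), 'ft_torque': array([ 0.02598465,  0.01367353, -0.01677218]), 'gripper_force': 0.0, 'width': 0.9982927443168537}
```

View pics/top0.png

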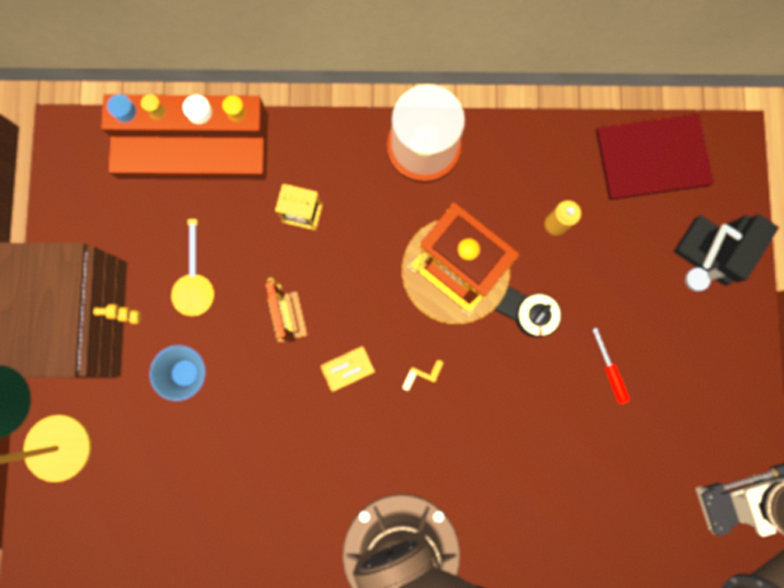

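View pics/side0.png

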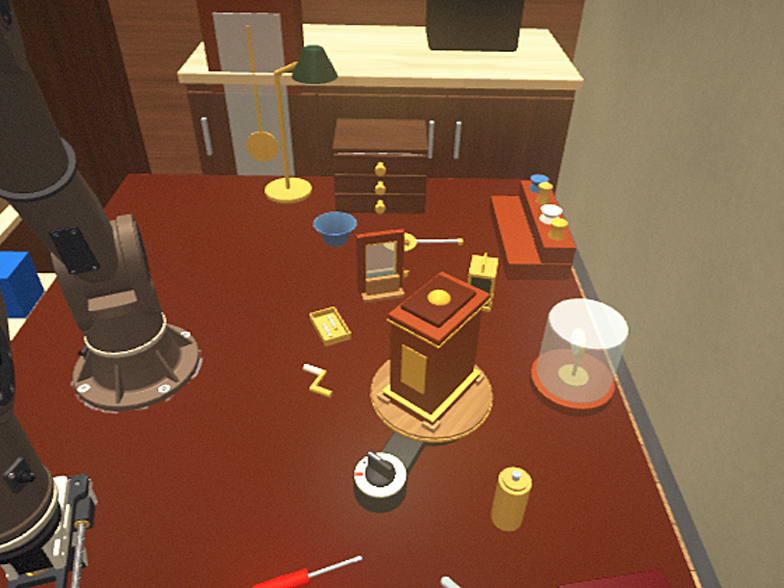

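The top view shows the disc centre near (457,270), the knob at (540,314), the door in its stand at about (285,308), and the clock top turned away from the robot. The side view shows the knob at (380,470), with the red mark at (360,473), and the door frame at (380,262). Next I'll measure these with enlarged crops.

```bash
python3 - <<'E'
from h import *
import pickle
d=pickle.load(open("pics/top0.pkl","rb"))
for n,u,v,z in [("disc",457,270,.059),("knob",540,314,.07),("door top",270,310,.172),("wt",568,212,.123),("ball",469,249,.3)]:
    print(n,ray(d,u/1.4,v/1.4,z).round(3))
im=d["image"]
a=cv2.resize(im[140:260,180:300],(600,600),interpolation=cv2.INTER_CUBIC)   # x5
b=cv2.resize(im[140:260,275:415],(700,600),interpolation=cv2.INTER_CUBIC)
cv2.imwrite("pics/crop_b.png",b)
cv2.imwrite("pics/crop_a.png",a)
E
```

```text
disc [ 0.605 -0.121  0.059]
knob [ 0.509 -0.296  0.07 ]
door top [0.504 0.261 0.172]
wt [ 0.719 -0.348  0.123]
ball [ 0.603 -0.117  0.3  ]
```

View pics/crop_b.png

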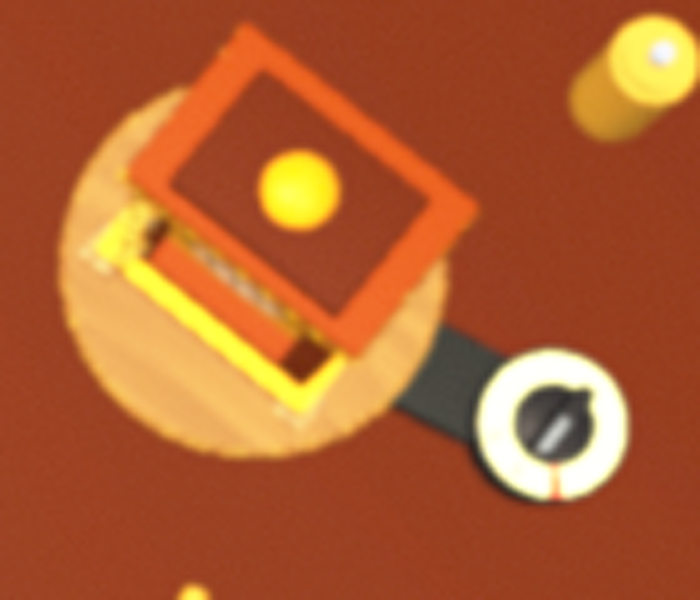

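View pics/crop_a.png

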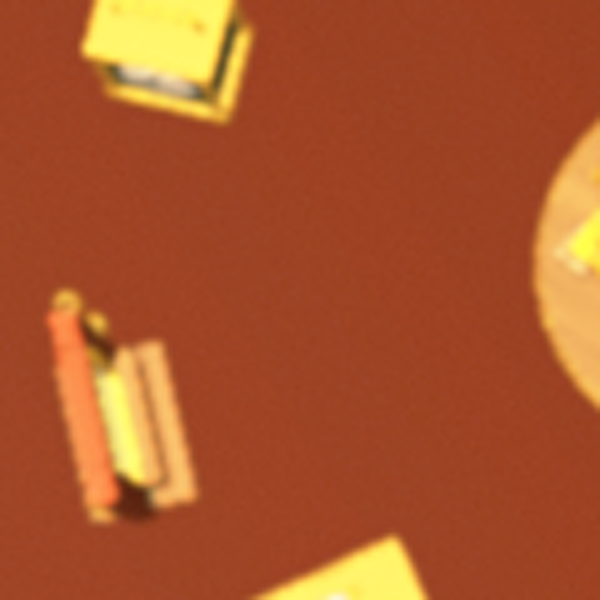

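The knob pointer sits about 40° clockwise of the red mark, so it starts in the 0.70 notch. The door's hinge edge points to world +x, at a yaw of about 11°. I'll move above the knob now.

>>> move_tool --pt "0.04 -0.02 0 0 1" --pt "0.04 -0.02 0 0 1" --pt "0.04 -0.02 0 0 1" --pt "0.04 -0.02 0 0 1" --pt "0.04 -0.02 0 0 1" --pt "0.04 -0.02 0 0 1" --pt "0.04 -0.02 0 0 1" --pt "0.04 -0.02 0 0 1" --pt "0.04 -0.02 0 0 1" --pt "0.04 -0.02 0 0 1"

```text
clock: 1.1
position: [0.5018, -0.2981, 0.2265]
ee_rot: [-3.111, -0.433, 0.001]
force: [1.7, -0.6, 0.3]
width: 1.002
gripper_force: 0.0
```

>>> move_tool --pt "0 0 0 0.14 1" --pt "0 0 0 0.14 1" --pt "0 0 0 0.14 1" --pt "0 0 0 0.14 1" --pt "0 0 0 0.14 1" --pt "0 0 0 0.14 1" --pt "0 0 0 0.13 1" --pt "0 0 0 0 1"

```text
clock: 1.9
position: [0.5007, -0.2994, 0.2264]
ee_rot: [2.954, -1.07, -0.001]
force: [0.4, -0.0, -0.5]
width: 0.999
gripper_force: 0.0
```

```bash
cat >> h.py <<'E'
def goto(p,yaw=None,s=None):
    "tool-frame shift to world TCP p (z optional) and tool-z turn to bring tool x to world yaw"
    s=s or monitor.observe(); M=T(s); y0=np.arctan2(M[1,0],M[0,0])
    print("pos",s["position"].round(4),"yaw",round(y0,4),"tilt",M[:2,2].round(4),"t",round(s["clock"],2),"F",s["force"].round(1),"g",round(s["gripper_force"],1),"w",round(s["width"],3))
    print("shift",(M[:3,:3].T@(np.array(p)-s["position"])).round(4), "" if yaw is None else "turn %.4f"%(-(((yaw-y0)+np.pi/2)%np.pi-np.pi/2)))
E
python3 - <<'E'
from h import *
import pickle
d=cam("wrist"); pickle.dump(d,open("pics/w1.pkl","wb")); cv2.imwrite("pics/w1.png",cv2.resize(d["image"],(784,588)))
print(np.array(d["mount"]).round(3).tolist(),d["fx"])
goto([.509,-.296,.15],-.7)
E
```

```text
[[-0.001, -0.956, -0.294, 0.08], [1.0, -0.001, 0.0, 0.001], [-0.001, -0.294, 0.956, -0.158], [0.0, 0.0, 0.0, 1.0]] 319.18871157855443
pos [ 0.5008 -0.2993  0.2264] yaw -0.6903 tilt [-0.0008  0.0001] t 1.95 F [0.2 0.8 0.2] g 0.0 w 1.001
shift [ 0.0043 -0.0078  0.0764] turn 0.0097
```

View pics/w1.png

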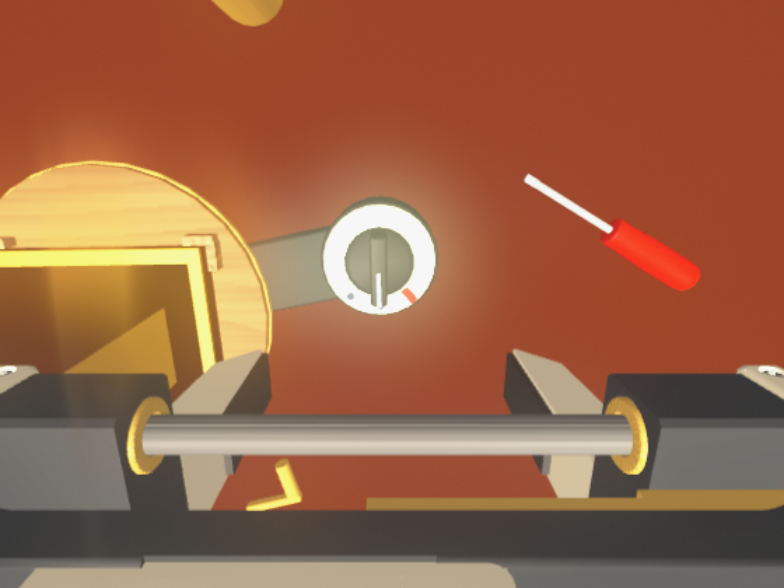

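The wrist view shows the knob bar running from (378,233) to (379,308), already parallel to the tool's x axis. The red mark is at (409,296) and the foot centre near (379,262).

```bash
python3 - <<'E'
from h import *
import pickle
d=pickle.load(open("pics/w1.pkl","rb")); s=monitor.observe(); d["c2w"]=T(s)@np.array(d["mount"])
a=ray(d,378/1.4,233/1.4,.084);b=ray(d,379/1.4,308/1.4,.084);print(a,b,(a+b)/2,np.linalg.norm(a-b),np.arctan2(*(a-b)[1::-1]))
print(ray(d,379/1.4,261/1.4,.055))
k=(a+b)/2; goto([k[0],k[1],.062],np.arctan2(*(a-b)[1::-1]))
E
```

```text
[ 0.52963949 -0.31641837  0.084     ] [ 0.48838719 -0.28280782  0.084     ] [ 0.50901334 -0.2996131   0.084     ] 0.05321110500957475 -0.6836738728356955
[ 0.50985906 -0.30016493  0.055     ]
pos [ 0.5008 -0.2993  0.2264] yaw -0.6903 tilt [-0.0008  0.0001] t 1.95 F [0.2 0.8 0.2] g 0.0 w 1.001
shift [ 0.0066 -0.0051  0.1644] turn -0.0067
```

>>> move_tool --pt "0.0066 -0.0051 0.04 0 1" --pt "0 0 0.045 0 0.6" --pt "0 0 0.04 0 0.6" --pt "0 0 0.04 0 0.6" --pt "0 0 0 0 0.6"

```text
clock: 2.45
position: [0.5057, -0.2979, 0.0569]
ee_rot: [-2.956, 1.061, 0.015]
force: [-0.1, 1.2, 0.1]
width: 0.703
gripper_force: 0.0
```

>>> move_tool --pt "0 0 0 0 0" --pt "0 0 0 0 0" --pt "0 0 0 0 0" --pt "0 0 0 0 0" --pt "0 0 0 0 0" --force 60

```text
clock: 2.95
position: [0.5098, -0.3001, 0.0628]
ee_rot: [2.955, -1.067, 0.003]
force: [-0.7, -0.4, 0.5]
width: 0.268
gripper_force: 0.0
```

>>> move_tool --pt "0 0 0 0 0" --pt "0 0 0 0 0" --pt "0 0 0 0 0" --pt "0 0 0 0 0" --force 60

```text
clock: 3.35
position: [0.51, -0.2992, 0.0621]
ee_rot: [-2.954, 1.066, -0.001]
force: [1.7, 4.5, 5.4]
width: 0.126
gripper_force: 60.0
```

>>> move_tool --pt "0 0 0 -0.1 0" --pt "0 0 0 -0.1 0" --pt "0 0 0 -0.1 0" --pt "0 0 0 -0.1 0" --pt "0 0 0 -0.1 0" --pt "0 0 0 -0.1 0" --pt "0 0 0 -0.1 0" --pt "0 0 0 -0.03 0" --pt "0 0 0 0 0" --pt "0 0 0 0 0" --force 60

```text
clock: 4.35
position: [0.5103, -0.2986, 0.0621]
ee_rot: [-3.14, -0.059, -0.002]
force: [1.9, 5.7, 5.5]
width: 0.129
gripper_force: 60.0
```

```bash
python3 -c "
from h import *
goto([.5095,-.3,.2])"
```

```text
pos [ 0.5103 -0.2986  0.0621] yaw 0.0378 tilt [0.0014 0.0012] t 4.35 F [1.9 5.7 5.5] g 60.0 w 0.129
shift [-0.0006  0.0012 -0.1379]
```

>>> move_tool --pt "0 0 0 0 0.6" --pt "0 0 0 0 0.6" --pt "0 0 0 0 0.6" --pt "0 0 -0.04 0 0.7" --pt "0 0 -0.05 0 1" --pt "0 0 -0.05 0 1" --pt "0 0 -0.05 0 1" --pt "0 0 -0.05 0 1" --pt "0 0 0 0 1" --pt "0 0 0 0 1" --force 20

```text
clock: 5.35
position: [0.5095, -0.3005, 0.3028]
ee_rot: [3.139, 0.057, 0.003]
force: [0.5, 0.3, -1.6]
width: 0.948
gripper_force: 0.0
```

```bash
python3 - <<'E'
from h import *
import pickle
goto([.5095,-.3,.2])
for n in ["top","side","wrist"]:
    d=cam(n); pickle.dump(d,open(f"pics/{n}2.pkl","wb")); cv2.imwrite(f"pics/{n}2.png",d["image"])
t=pickle.load(open("pics/top2.pkl","rb"))["image"]; s=pickle.load(open("pics/side2.pkl","rb"))["image"]; w=pickle.load(open("pics/wrist2.pkl","rb"))["image"]
c=np.hstack([cv2.resize(t[140:260,275:395],(400,400),interpolation=cv2.INTER_CUBIC),cv2.resize(s[185:365,235:375],(311,400),interpolation=cv2.INTER_CUBIC)])
cv2.imwrite("pics/c2.png",c)
E
```

```text
pos [ 0.5095 -0.3005  0.3028] yaw 0.036 tilt [ 0.0021 -0.0016] t 5.35 F [ 0.5  0.3 -1.6] g 0.0 w 0.948
shift [-0.0002 -0.0006  0.1028]
```

View pics/c2.png

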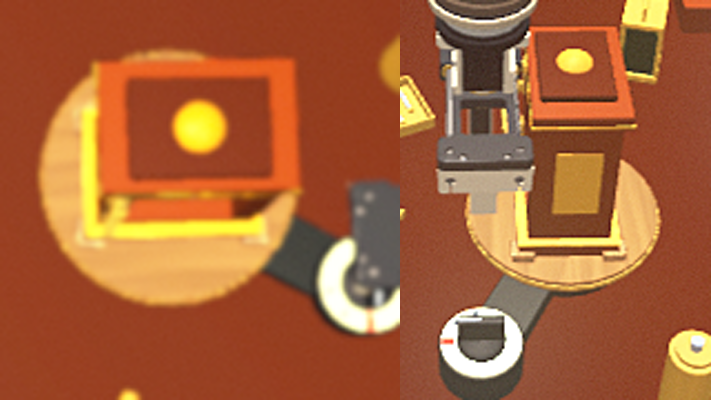

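The clock is now squared, and its hinge corner is near (118,205) in the top crop. Next I'll view the hinge closely from the wrist camera.

>>> move_tool --pt "-0.02 -0.04 0 0 1" --pt "-0.02 -0.04 0 0 1" --pt "-0.02 -0.04 0 0 1" --pt "0 -0.04 0 0 1" --pt "0 -0.04 0.01 0 1" --pt "0 -0.04 0.01 0 1" --pt "0 0 0.01 0 1" --pt "0 0 0.01 0 1" --pt "0 0 0 0 1" --pt "0 0 0 0 1"

```text
clock: 6.5
position: [0.4403, -0.0635, 0.2612]
ee_rot: [3.141, 0.054, -0.002]
force: [0.1, 0.7, 0.7]
width: 1.001
gripper_force: 0.0
```

```bash
python3 - <<'E'
from h import *
import pickle
goto([.455,-.06,.26],0.02)
d=cam("wrist"); pickle.dump(d,open("pics/w3.pkl","wb")); cv2.imwrite("pics/w3.png",cv2.resize(d["image"],(784,588),interpolation=cv2.INTER_CUBIC))
for n in ["top","side"]:
    e=cam(n); pickle.dump(e,open(f"pics/{n}3.pkl","wb"))
b=np.array([.605,-.121]); 
E
```

```text
pos [ 0.4403 -0.0635  0.2612] yaw 0.0345 tilt [-0.0014 -0.    ] t 6.5 F [0.1 0.7 0.7] g 0.0 w 1.001
shift [ 0.0148 -0.003   0.0012] turn 0.0145
```

View pics/w3.png

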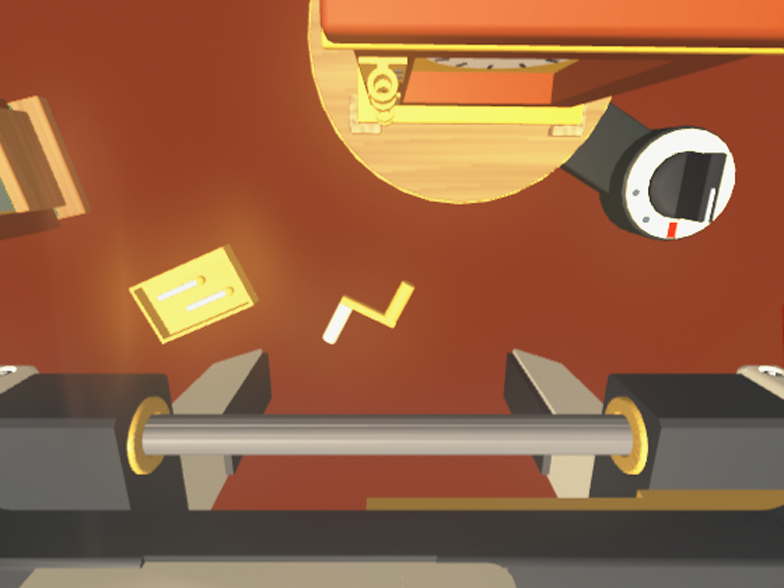

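The wrist view shows the upper clock knuckle ring at about (381,84), with the lower hinge just beneath it. The cornice edge runs from (322,42) to (784,48), and the pointer lines up with the red mark at (672,230). I'll refine these numerically.

```bash
python3 - <<'E'
from h import *
import pickle
d=pickle.load(open("pics/w3.pkl","rb")); im=d["image"]
g=cv2.cvtColor(im,cv2.COLOR_BGR2GRAY)
x0,y0=255,38; c=im[y0:y0+50,x0:x0+40]; c8=cv2.resize(c,None,fx=8,fy=8,interpolation=cv2.INTER_CUBIC); 
for p2 in (20,12):
    h=cv2.HoughCircles(cv2.cvtColor(c8,cv2.COLOR_BGR2GRAY),cv2.HOUGH_GRADIENT,1,20,param1=120,param2=p2,minRadius=30,maxRadius=100)
    print([] if h is None else [((a+.5)/8-.5+x0,(b+.5)/8-.5+y0,r/8) for a,b,r in h[0][:6]])
# expected ring radius px
P=np.array([.548,-.061,.235]); q=np.linalg.inv(d["c2w"])@np.r_[P,1]; print("depth",q[2],"r out/in px",319.2*.006/q[2],319.2*.0035/q[2])
# cornice lower edge
V=[];U=[]
for u in range(235,550,6):
    col=g[20:50,u].astype(float); k=np.argmin(np.diff(cv2.GaussianBlur(col.reshape(-1,1),(1,3),0).ravel())); U.append(u);V.append(20+k+.5)
U=np.array(U);V=np.array(V);m=np.ones(len(U),bool)
for _ in range(5):
    f=np.polyfit(U[m],V[m],1); m=abs(V-np.polyval(f,U))<1.2
print(f,m.sum(),len(U))
for z in(.27,.285):
    a=ray(d,240,np.polyval(f,240),z);b=ray(d,540,np.polyval(f,540),z); print(a,b,"yaw",np.arctan2(-(b-a)[0]*-1,-(b-a)[1]) )
np.set_printoptions(linewidth=250)
print(cv2.resize(g[44:76,260:286],None,fx=1,fy=1))
E
```

```text
[]
[(np.float32(272.875), np.float32(59.75), np.float32(11.075)), (np.float32(267.375), np.float32(59.25), np.float32(7.5))]
depth 0.16764651885289011 r out/in px 11.424036795423046 6.664021463996776
[1.23367199e-02 3.11103048e+01] 53 53
[ 0.55125097 -0.04493008  0.27      ] [ 0.55412676 -0.17039538  0.27      ] yaw 0.02291702652046831
[ 0.54810021 -0.04654857  0.285     ] [ 0.55068694 -0.1594027   0.285     ] yaw 0.022917026520469157
[[225 225 226 226 227 230 230 230 230 231 232 232 231 231 231 231 231 231 229 229 230 230 230 229 229 229]
 [187 187 188 189 193 209 209 208 209 218 232 232 231 231 231 232 231 223 207 208 209 208 208 208 207 207]
 [150 150 150 150 150 151 152 151 157 199 232 232 231 231 231 231 229 189 149 149 150 149 150 148 148 148]
 [150 150 150 150 150 151 151 152 157 199 232 232 231 231 231 231 228 174 149 149 149 150 149 147 148 148]
 [151 151 149 150 151 151 151 151 158 207 232 232 232 231 231 232 229 187 148 149 149 150 149 148 148 148]
 [151 151 150 150 151 150 158 190 211 225 232 232 232 232 231 231 230 221 207 177 149 150 150 150 151 149]
 [151 150 151 150 1
[... 2063 characters left out ...]
 233 232 232 232 232 232 231 224 172 158 181 171 189 180]
 [234 234 233 183 169 212 186 213 223 228 232 233 232 232 232 231 228 227 219 191 160 200 213 147 146 138]
 [234 234 233 224 171 224 216 178 179 204 219 223 227 228 224 218 205 193 155 155 194 226 211 138 136 127]
 [234 234 234 233 168 213 231 207 167 165 163 169 190 203 177 153 151 152 157 191 225 229 169 132 136 116]
 [234 234 234 233 185 185 229 227 213 198 174 168 158 155 154 157 181 186 213 225 231 222 143 145 140 110]
 [234 234 234 233 212 161 213 230 232 228 217 214 198 197 200 213 222 225 232 231 224 184 132 136 131 107]
 [234 234 234 233 231 218 205 214 231 232 232 232 229 229 229 232 232 232 231 224 191 187 199 200 198 192]]
```

```bash
python3 - <<'E'
from h import *
import pickle
d=pickle.load(open("pics/w3.pkl","rb"))
j=ray(d,272.9,59.8,.235); print("jamb wrist",j)
y=.0229; k=np.array([.5095,-.300]); Rz=lambda y:np.array([[np.cos(y),-np.sin(y)],[np.sin(y),np.cos(y)]])
print("jamb from knob",k-Rz(y)@[-.0435,-.24], "yaw from vector",np.arctan2(*(k-j[:2])[::-1])-np.arctan2(-.24,-.0435))
# door in top0: red top face
t=pickle.load(open("pics/top0.pkl","rb")); u=lambda a,b:(180+a/5,140+b/5)
p=[ray(t,*u(*q),.172) for q in [(63,312),(103,500)]]; print(p, np.arctan2(*(p[0]-p[1])[1::-1]),np.linalg.norm(p[0]-p[1]))
m=(p[0]+p[1])/2; goto([m[0]-.02,m[1],.30],.17)
E
```

```text
jamb wrist [ 0.54711369 -0.05844718  0.235     ]
jamb from knob [ 0.54749307 -0.05906686] yaw from vector 0.02482782179544807
[array([0.55709212, 0.26298634, 0.172     ]), array([0.45293601, 0.23820918, 0.172     ])] 0.2335441050206877 0.10706261880738803
pos [ 0.4408 -0.063   0.262 ] yaw 0.0351 tilt [ 0.0005 -0.0001] t 6.65 F [-0.4  0.8 -0.3] g 0.0 w 1.0
shift [ 0.0552 -0.3119 -0.038 ] turn -0.1349
```

>>> move_tool --pt "-0.002 -0.045 -0.01 0 1" --pt "-0.002 -0.045 -0.01 0 1" --pt "-0.002 -0.045 -0.01 0 1" --pt "-0.002 -0.045 -0.01 0 1" --pt "0 -0.045 0 0 1" --pt "0 -0.045 0 0 1" --pt "0 -0.03 0 0 1" --pt "0 0 0 -0.1 1" --pt "0 0 0 -0.1 1" --pt "0 0 0 0 1"

```text
clock: 7.65
position: [0.4218, 0.2373, 0.3019]
ee_rot: [-3.119, -0.373, -0.0]
force: [-0.5, -0.2, -0.6]
width: 0.993
gripper_force: 0.0
```

>>> move_tool --pt "0 0 0 0 1"

```text
clock: 7.75
position: [0.4218, 0.2369, 0.3019]
ee_rot: [-3.12, -0.365, -0.0]
force: [0.5, -0.1, -0.3]
width: 1.005
gripper_force: 0.0
```

```bash
python3 - <<'E'
from h import *
import pickle
goto([.42,.235,.30],.23)
d=cam("wrist"); pickle.dump(d,open("pics/w4.pkl","wb")); cv2.imwrite("pics/w4.png",cv2.resize(d["image"],(784,588),interpolation=cv2.INTER_CUBIC))
E
```

```text
pos [0.4218 0.2369 0.3019] yaw 0.2329 tilt [0.0003 0.    ] t 7.75 F [ 0.5 -0.1 -0.3] g 0.0 w 1.005
shift [-0.0022  0.0014  0.0019] turn 0.0029
```

View pics/w4.png

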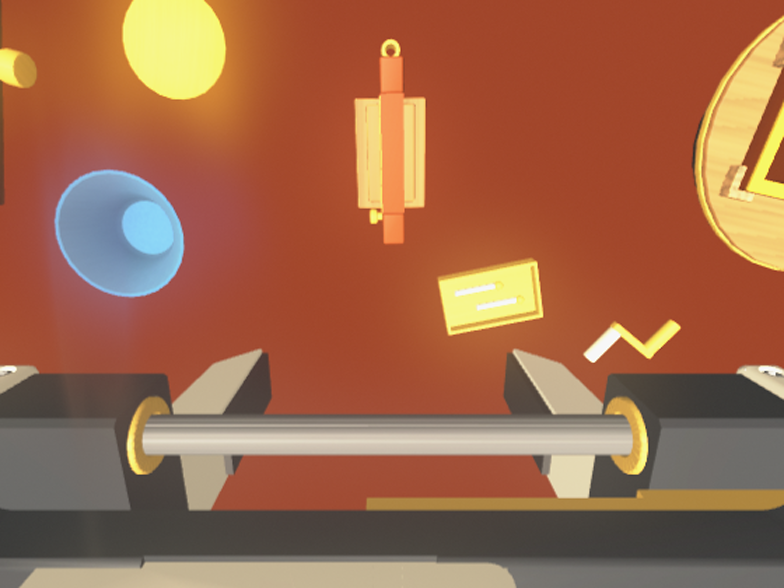

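The door's top rail runs from (391,57) to (394,243), with the hinge knuckle at (391,48) and the pull on the left. I'll work out the grasp from these.

```bash
python3 - <<'E'
from h import *
import pickle
d=pickle.load(open("pics/w4.pkl","rb")); im=d["image"].astype(int)
# refine rail edges per row: red top face (orange) via column gradient
rows=[];
hsv=cv2.cvtColor(d["image"],cv2.COLOR_BGR2HSV)
for v in list(range(46,64,2))+list(range(155,172,2)):
    r=im[v,262:298]; w=r[:,2]; 
    dd=np.diff(w); i=np.argmax(dd); j=np.argmin(dd); rows.append((v,262+i+.5,262+j+.5))
R_=np.array(rows); print(R_[:, :].tolist())
m=(R_[:,1]+R_[:,2])/2; f=np.polyfit(R_[:,0],m,1); print("fit",f,(m-np.polyval(f,R_[:,0])).round(1))
a=ray(d,np.polyval(f,57/1.4),57/1.4,.172); b=ray(d,np.polyval(f,243/1.4),243/1.4,.172)
yaw=np.arctan2(*(a-b)[1::-1]); c=(a+b)/2; print(a,b,c,np.linalg.norm(a-b),"yaw",yaw)
k=ray(d,391/1.4,48/1.4,.1435); print("knuckle",k,"centre from it",k[:2]-.064*np.array([np.cos(yaw),np.sin(yaw)]))
goto([c[0],c[1],.24],yaw)
E
```

```text
[[46.0, 270.5, 287.5], [48.0, 270.5, 287.5], [50.0, 270.5, 287.5], [52.0, 270.5, 287.5], [54.0, 270.5, 287.5], [56.0, 271.5, 287.5], [58.0, 271.5, 287.5], [60.0, 271.5, 287.5], [62.0, 271.5, 287.5], [155.0, 263.5, 287.5], [157.0, 263.5, 287.5], [159.0, 264.5, 268.5], [161.0, 273.5, 287.5], [163.0, 273.5, 287.5], [165.0, 273.5, 287.5], [167.0, 273.5, 287.5], [169.0, 273.5, 288.5], [171.0, 273.5, 287.5]]
fit [-9.54684908e-03  2.79591389e+02] [ -0.2  -0.1  -0.1  -0.1  -0.1   0.4   0.5   0.5   0.5  -2.6  -2.6 -11.6
   2.4   2.5   2.5   2.5   3.    2.5]
[0.55532179 0.26574578 0.172     ] [0.44960945 0.24165231 0.172     ] [0.50246562 0.25369904 0.172     ] 0.10842321380888807 yaw 0.2240875861700405
knuckle [0.56586733 0.26791815 0.1435    ] centre from it [0.5034675  0.25369627]
pos [0.4218 0.2369 0.3019] yaw 0.233 tilt [0.0004 0.    ] t 7.8 F [-0.  -0.3 -0.4] g 0.0 w 1.0
shift [0.0823 0.0023 0.0619] turn 0.0089
```

```bash
python3 - <<'E'
from h import *
import pickle
d=pickle.load(open("pics/w4.pkl","rb"))
a=ray(d,279.1,40.7,.172); b=ray(d,280.6,173.6,.172)
yaw=np.arctan2(*(a-b)[1::-1]); c=(a+b)/2; print(c,"yaw",yaw)
k=ray(d,279.1,34.3,.1435); print("knuckle",k,"centre from it",k[:2]-.064*np.array([np.cos(yaw),np.sin(yaw)]))
goto([c[0]+.0005,c[1],.142],yaw)
E
```

```text
[0.50272708 0.25255761 0.172     ] yaw 0.24721590820710804
knuckle [0.56581853 0.26807547 0.1435    ] centre from it [0.50376429 0.25241432]
pos [0.4218 0.2369 0.3019] yaw 0.233 tilt [0.0004 0.    ] t 7.8 F [-0.  -0.3 -0.4] g 0.0 w 1.0
shift [0.0828 0.0035 0.1599] turn -0.0142
```

>>> move_tool --pt "0.042 0.0035 0 -0.013 1" --pt "0.041 0 0.02 0 1" --pt "0 0 0.045 0 1" --pt "0 0 0.045 0 1" --pt "0 0 0.04 0 1" --pt "0 0 0.01 0 1" --pt "0 0 0 0 1"

```text
clock: 8.5
position: [0.5024, 0.2532, 0.141]
ee_rot: [3.116, 0.389, -0.004]
force: [1.5, 0.3, 1.1]
width: 1.001
gripper_force: 0.0
```

```bash
python3 -c "
from h import *
goto([.5033,.2525,.142],.246)"
```

```text
pos [0.5024 0.2532 0.141 ] yaw 0.2483 tilt [-0.0023 -0.0013] t 8.5 F [1.5 0.3 1.1] g 0.0 w 1.001
shift [ 0.0007  0.0009 -0.001 ] turn 0.0023
```

>>> move_tool --pt "0.0007 0.0009 -0.001 0 0" --pt "0 0 0 0 0" --pt "0 0 0 0 0" --pt "0 0 0 0 0" --pt "0 0 0 0 0" --pt "0 0 0 0 0" --pt "0 0 0 0 0" --pt "0 0 0 0 0" --pt "0 0 0 0 0" --pt "0 0 0 0 0" --force 40

```text
clock: 9.5
position: [0.5037, 0.2532, 0.1427]
ee_rot: [3.117, 0.391, -0.0]
force: [-0.4, -0.2, -0.7]
width: 0.176
gripper_force: 0.0
```

```bash
python3 -c "
from h import *
goto([.5033,.2525,.142],.246)"
```

```text
pos [0.5037 0.2532 0.1427] yaw 0.2498 tilt [-0.0001 -0.0001] t 9.5 F [-0.4 -0.2 -0.7] g 0.0 w 0.176
shift [-0.0006  0.0005  0.0007] turn 0.0038
```

>>> move_tool --pt "0 0 0 0 0" --pt "0 0 0 0 0" --pt "0 0 0 0 0" --pt "0 0 0 0 0" --force 40

```text
clock: 9.9
position: [0.5037, 0.2531, 0.1427]
ee_rot: [3.117, 0.391, -0.0]
force: [-0.2, 0.6, -1.8]
width: 0.152
gripper_force: 40.0
```

```bash
python3 -c "
from h import *
goto([.5033,.2525,.142],.246)"
```

```text
pos [0.5037 0.2531 0.1427] yaw 0.2497 tilt [-0.0001 -0.0001] t 9.9 F [-0.2  0.6 -1.8] g 40.0 w 0.152
shift [-0.0006  0.0005  0.0007] turn 0.0037
```

>>> move_tool --pt "0 0 -0.02 0 0" --pt "0 0 -0.03 0 0" --pt "0 0 -0.04 0 0" --pt "0 0 -0.04 0 0" --pt "0 0 -0.03 0 0" --pt "0 0 0 0 0" --pt "0 0 0 0 0" --pt "0 0 0 0 0" --force 40

```text
clock: 10.7
position: [0.503, 0.2524, 0.3009]
ee_rot: [3.116, 0.391, -0.004]
force: [-0.1, -0.2, -2.8]
width: 0.15
gripper_force: 40.0
```

```bash
python3 - <<'E'
from h import *
import pickle
d=cam("wrist"); pickle.dump(d,open("pics/w5.pkl","wb"))
c=d["image"][0:300,180:400]; cv2.imwrite("pics/w5.png",cv2.resize(c,(440,600),interpolation=cv2.INTER_CUBIC))
goto([.5033,.2525,.302],.246)
E
```

```text
pos [0.503  0.2524 0.3008] yaw 0.2497 tilt [-0.0028 -0.0017] t 10.75 F [ 0.4  0.7 -3. ] g 40.0 w 0.145
shift [ 0.0003  0.     -0.0012] turn 0.0037
```

View pics/w5.png

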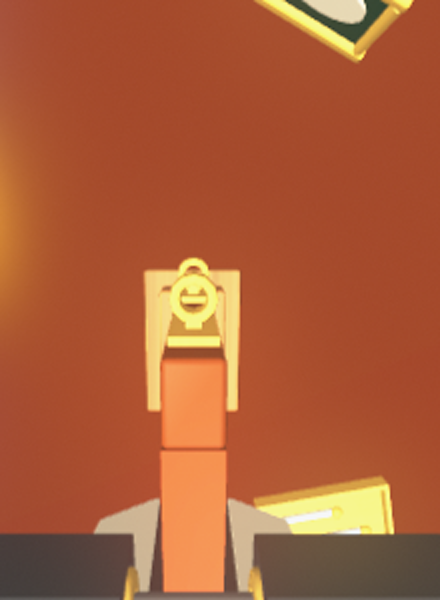

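The door is gripped and clear of the stand. Its upper knuckle ring is at crop (193,299), and the lower one shows behind it near (194,268). Next I'll find the knuckle's position in the tool frame.

```bash
python3 - <<'E'
from h import *
import pickle
d=pickle.load(open("pics/w5.pkl","rb")); im=d["image"]
x0,y0=255,120; c8=cv2.resize(im[y0:y0+50,x0:x0+45],None,fx=8,fy=8,interpolation=cv2.INTER_CUBIC)
for p2 in (20,14,10):
    h=cv2.HoughCircles(cv2.cvtColor(c8,cv2.COLOR_BGR2GRAY),cv2.HOUGH_GRADIENT,1,20,param1=120,param2=p2,minRadius=30,maxRadius=110)
    print([] if h is None else [((a+.5)/8-.5+x0,(b+.5)/8-.5+y0,r/8) for a,b,r in h[0][:5]])
M=np.array(d["mount"])
def tray(u,v,z):
    r=M[:3,:3]@np.array([(u-d["cx"])/d["fx"],(v-d["cy"])/d["fy"],1]); return M[:3,3]+r*(z-M[2,3])/r[2]
print(tray(276.5,149.3,-.0008))
d["c2w"]=M
print("pred upper, lower ring tops",proj(d,[[.064,0,-.0008],[.064,0,.0892]]), "r",d["fx"]*.006/.157)
g=cv2.cvtColor(im,cv2.COLOR_BGR2GRAY); np.set_printoptions(linewidth=250); print(g[126:166,260:294])
E
```

```text
[(np.float32(276.5), np.float32(136.25), np.float32(3.9375))]
[(np.float32(276.25), np.float32(136.625), np.float32(4.225))]
[(np.float32(276.25), np.float32(136.625), np.float32(4.225)), (np.float32(278.875), np.float32(139.5), np.float32(11.9125)), (np.float32(274.125), np.float32(138.25), np.float32(10.4125)), (np.float32(279.375), np.float32(155.125), np.float32(3.79375)), (np.float32(272.5), np.float32(140.375), np.float32(9.625))]
[ 0.06326421  0.00034734 -0.0008    ]
pred upper, lower ring tops [[275.78322895 147.76237622]
 [275.89407109 135.90014316]] r 12.19829471000845
[[103 103 103 ... 103 103 103]
 [103 104 102 ... 103 103 104]
 [104 104 104 ... 103 103 103]
 ...
 [213 217 218 ... 206 198 217]
 [213 217 218 ... 205 197 217]
 [213 217 218 ... 205 194 218]]
```

>>> move_tool --pt "0 0 0 0.06 0" --pt "0 0 0 0.11 0" --pt "0 0 0 0.057 0" --pt "0 0 0 0 0" --force 40

```text
clock: 11.15
position: [0.5033, 0.2528, 0.3013]
ee_rot: [3.14, 0.035, -0.003]
force: [-0.8, 0.7, -4.1]
width: 0.152
gripper_force: 40.0
```

>>> move_tool --pt "-0.0066 0.02 0 0 0" --pt "-0.0066 0.032 0 0 0" --pt "-0.0066 0.035 0 0 0" --pt "-0.0066 0.035 0 0 0" --pt "-0.0066 0.035 0 0 0" --pt "-0.0066 0.035 0.01 0 0" --pt "-0.0066 0.035 0.02 0 0" --pt "-0.0066 0.035 0.02 0 0" --pt "-0.0066 0.03 0.02 0 0" --pt "-0.0066 0.02 0.01 0 0"

```text
clock: 12.15
position: [0.4429, -0.0627, 0.2205]
ee_rot: [3.141, 0.036, -0.006]
force: [0.6, 0.5, -2.4]
width: 0.15
gripper_force: 40.0
```

>>> move_tool --pt "0 0 0 0 0" --pt "0 0 0 0 0" --pt "0 0 0 0 0"

```text
clock: 12.45
position: [0.4453, -0.0592, 0.2229]
ee_rot: [-3.141, -0.039, -0.001]
force: [0.2, -0.0, -3.6]
width: 0.148
gripper_force: 40.0
```

```bash
python3 - <<'E'
from h import *
import pickle
goto([.444,-.0607,.2197],.023)
d=cam("wrist"); pickle.dump(d,open("pics/w6.pkl","wb"))
c=d["image"][0:200,200:360]; cv2.imwrite("pics/w6.png",cv2.resize(c,(480,600),interpolation=cv2.INTER_CUBIC))
E
```

```text
pos [ 0.4453 -0.0592  0.2229] yaw 0.0249 tilt [0.0005 0.0004] t 12.45 F [ 0.2 -0.  -3.6] g 40.0 w 0.148
shift [-0.0013  0.0014  0.0032] turn 0.0019
```

View pics/w6.png

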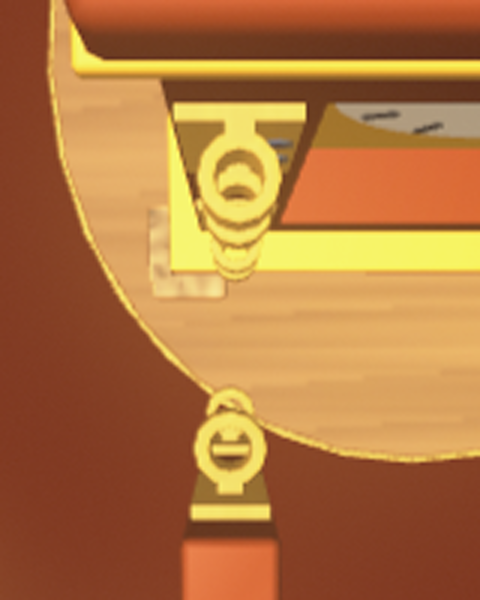

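The jamb's upper ring is at crop (239,178) and the door's ring at (230,449). I'll compute the relative offset from this single view.

```bash
cat > rel.py <<'E'
from h import *
import pickle
d=pickle.load(open("pics/w6.pkl","rb"))
s=monitor.observe(); M=T(s)
def cen(x0,x1,y0,y1,rmin,rmax):
    c8=cv2.resize(d["image"][y0:y1,x0:x1],None,fx=8,fy=8,interpolation=cv2.INTER_CUBIC)
    h=cv2.HoughCircles(cv2.cvtColor(c8,cv2.COLOR_BGR2GRAY),cv2.HOUGH_GRADIENT,1,10,param1=120,param2=12,minRadius=rmin*8,maxRadius=rmax*8)
    return [] if h is None else [(round((a+.5)/8-.5+x0,1),round((b+.5)/8-.5+y0,1),round(r/8,1)) for a,b,r in h[0][:4].astype(float)]
print("jamb",cen(255,305,35,90,12,15),"door",cen(255,300,120,175,10,14))
j=ray(d,279.5,59.3,.235); k=ray(d,276.8,149.6,s["position"][2]+.0008); print("jamb",j,"door",k)
dv=j-k; dv[2]=.2197-s["position"][2]; print("shift tool",M[:3,:3].T@dv)
E
python3 rel.py
```

```text
jamb [(np.float64(280.4), np.float64(58.9), np.float64(13.1))] door [(np.float64(276.4), np.float64(149.2), np.float64(11.9)), (np.float64(274.6), np.float64(148.5), np.float64(13.6)), (np.float64(276.8), np.float64(147.9), np.float64(12.6)), (np.float64(276.1), np.float64(151.1), np.float64(13.0))]
jamb [ 0.54680966 -0.05844821  0.235     ] door [ 0.50851246 -0.0582802   0.22384839]
shift tool [0.03827828 0.00112891 0.0033786 ]
```

>>> move_tool --pt "0 0.0012 0.0034 0.001 0" --pt "0 0 0 0 0" --pt "0.006 0 0 0 0" --pt "0.006 0 0 0 0" --pt "0.006 0 0 0 0" --pt "0 0 0 0 0" --pt "0 0 0 0 0" --pt "0 0 0 0 0"

```text
clock: 13.3
position: [0.4627, -0.0611, 0.2192]
ee_rot: [3.141, 0.034, -0.001]
force: [-0.3, -0.1, -4.0]
width: 0.15
gripper_force: 40.0
```

```bash
python3 -c "
from h import *
goto([.4837,-.0598,.2197],.023)"
```

```text
pos [ 0.4627 -0.0611  0.2192] yaw 0.0217 tilt [-0.0004 -0.0001] t 13.3 F [-0.3 -0.1 -4. ] g 40.0 w 0.15
shift [ 0.0211 -0.0008 -0.0005] turn -0.0013
```

>>> move_tool --pt "0.004 -0.0006 -0.0005 0 0" --pt "0.004 0 0 0 0" --pt "0.004 0 0 0 0" --pt "0.003 0 0 0 0" --pt "0.002 0 0 0 0" --pt "0 0 0 0 0" --pt "0 0 0 0 0" --pt "0 0 0 0 0"

```text
clock: 14.1
position: [0.4797, -0.0601, 0.2198]
ee_rot: [3.141, 0.034, -0.0]
force: [-0.7, 0.3, -3.4]
width: 0.147
gripper_force: 40.0
```

```bash
python3 -c "
from h import *
goto([.4837,-.0598,.2197],.023)"
```

```text
pos [ 0.4797 -0.0601  0.2198] yaw 0.0217 tilt [-0.0002 -0.0001] t 14.1 F [-0.7  0.3 -3.4] g 40.0 w 0.147
shift [ 0.004  -0.0002  0.0001] turn -0.0013
```

>>> move_tool --pt "0.0015 0 0 0 0" --pt "0.001 0 0 0 0" --pt "0.001 0 0 0 0" --pt "0 0 0 0 0" --pt "0 0 0 0 0" --pt "0 0 0 0 0" --pt "0 0 0 0 0" --pt "0 0 0 0 0"

```text
clock: 14.9
position: [0.4833, -0.06, 0.2198]
ee_rot: [3.141, 0.034, -0.0]
force: [0.0, 0.2, -2.5]
width: 0.152
gripper_force: 40.0
```

```bash
cat > chk.py <<'E'
from h import *
import pickle
goto([.4837,-.0598,.2197],.023)
F=[]
d=cam("wrist"); s=monitor.observe(); M=T(s); cv2.imwrite("pics/w7.png",d["image"])
k=(M@np.array([.0634,.0003,0,1]))[:3]; k[2]=.235; p=proj(d,k)[0]; print("expected jamb ring px if aligned",p)
x0,y0=int(p[0])-25,int(p[1])-25
c8=cv2.resize(d["image"][y0:y0+50,x0:x0+50],None,fx=8,fy=8,interpolation=cv2.INTER_CUBIC)
for p2 in (25,15):
    h=cv2.HoughCircles(cv2.cvtColor(c8,cv2.COLOR_BGR2GRAY),cv2.HOUGH_GRADIENT,1,10,param1=120,param2=p2,minRadius=50,maxRadius=130)
    print([] if h is None else [(round((a+.5)/8-.5+x0,1),round((b+.5)/8-.5+y0,1),round(r/8,1)) for a,b,r in h[0][:4].astype(float)])
E
python3 chk.py
```

```text
pos [ 0.4833 -0.06    0.2198] yaw 0.0217 tilt [-0. -0.] t 14.9 F [ 0.   0.2 -2.5] g 40.0 w 0.152
shift [ 0.0004 -0.0002  0.0001] turn -0.0013
expected jamb ring px if aligned [276.13510737 152.48090974]
[]
[]
```

```bash
python3 - <<'E'
import cv2
im=cv2.imread("pics/w7.png"); g=cv2.cvtColor(im,cv2.COLOR_BGR2GRAY)
for v in range(124,176): print(v,"".join(" .:-=+*#%@"[min(9,int(x)//25)] for x in g[v,252:302]))
E
```

```text
124 ##################################################
125 ##################################################
126 ##################################################
127 ##################################################
128 ##################################################
129 ##################################################
130 ##################################################
131 ##################################################
132 ##################################################
133 **************************************************
134 **************************************************
135 **************************************************
136 ++++++++++++++++++++++++++++++++++++++++++++++++++
137 ++++++++++++++++++++++++++++++++++++++++++++++++++
138 ++++++++++++++++++++++++++++++++++++++++++++++++++
139 ==================================================
140 *************************+*****++++++++***********
141 ###############%%%%%%%%%%%%%%%%#***#####%%%%%%%%%%
142 ##############%@@@@@@@@@@@@@@@@%#**#%%%%%%%%%%%%%%
143 %%%%%%%%%%%%#%@@@@@@@@@@@@@@@@@@%#*#%%%%%%%%%%%%%%

[... 1059 characters left out ...]
%##++*#%@@@@@@@@@@@%*+++++*%%%%%%%%%%%%%
164 =========*%%*+++++*#%%@@@%%%*+++++++*#%%%%%%%%%%%%
165 ==========*%*+++++++++##*+++++++++++*#%%%%%%%%%%%%
166 ===========+*++++++++++++++++++++++++*%%%%%%%%%%%%
167 ============+++++++++++++++++++++++++*#%%%%%%%%%%%
168 ===========*%%%%%%%%%%%%%%%%%%%%%%%%%%#%%%%%%%%%%%
169 ===========#@@@@@@@@@@@@@@@@@@@@@@@@@@####%###%##%
170 ===========#@@@@@@@@@@@@@@@@@@@@@@@@@@*###########
171 ===========#@@@@@@@@@@@@@@@@@@@@@@@@@@+#%%%%%%%%%%
172 ===========*@@@@@@@@@@@%%%@%%%%@@@@@@%+*%%%%%%%%%%
173 ==========-=**************************+*%%%%%%%%%%
174 ==========-----------------------------+%%%%%%%%%%
175 ==========-----------------------------=#%%%%%%%%%
```

The jamb ring is centred at about (274.9,151.5), against an expected (276.1,152.5), so the residual is about 0.5 mm. I'll trim that out and settle.

>>> move_tool --pt "0.0003 -0.0005 0 0 0" --pt "0 0 0 0 0" --pt "0 0 0 0 0" --pt "0 0 0 0 0" --pt "0 0 0 0 0" --pt "0 0 0 0 0" --pt "0 0 0 0 0" --pt "0 0 0 0 0" --pt "0 0 0 0 0" --pt "0 0 0 0 0"

```text
clock: 15.95
position: [0.4836, -0.0595, 0.2198]
ee_rot: [3.141, 0.034, -0.0]
force: [-0.7, 0.6, -3.4]
width: 0.151
gripper_force: 40.0
```

```bash
python3 chk.py; python3 - <<'E'
import cv2
im=cv2.imread("pics/w7.png"); g=cv2.cvtColor(im,cv2.COLOR_BGR2GRAY)
for v in (151,152,162,163,164,165): print(v,g[v,258:292].tolist())
E
```

```text
pos [ 0.4836 -0.0595  0.2198] yaw 0.0217 tilt [-0. -0.] t 15.95 F [-0.7  0.6 -3.4] g 40.0 w 0.151
shift [0.     0.0003 0.0001] turn -0.0013
expected jamb ring px if aligned [276.1438086  152.51277173]
[]
[]
151 [203, 203, 203, 203, 203, 214, 233, 233, 233, 232, 214, 157, 148, 163, 162, 153, 152, 155, 169, 156, 160, 175, 207, 219, 199, 189, 225, 233, 233, 232, 231, 212, 207, 207]
152 [202, 201, 202, 202, 206, 223, 233, 233, 233, 231, 196, 153, 163, 150, 164, 171, 187, 179, 177, 197, 202, 209, 218, 196, 172, 183, 217, 233, 233, 233, 232, 219, 206, 207]
162 [131, 199, 217, 223, 205, 202, 189, 155, 148, 173, 226, 234, 233, 233, 233, 234, 234, 234, 234, 234, 233, 233, 234, 234, 233, 233, 222, 166, 147, 148, 161, 205, 205, 205]
163 [106, 121, 183, 226, 223, 206, 183, 147, 146, 148, 172, 224, 231, 232, 233, 234, 234, 234, 234, 233, 233, 233, 233, 233, 230, 222, 166, 148, 148, 147, 159, 200, 207, 208]
164 [106, 107, 121, 181, 221, 212, 171, 146, 147, 147, 149, 164, 212, 221, 227, 229, 232, 233, 233, 233, 232, 228, 225, 221, 202, 168, 147, 148, 148, 148, 155, 188, 210, 211]
165 [106, 105, 107, 111, 150, 191, 152, 146, 146, 147, 147, 148, 147, 146, 172, 194, 220, 223, 225, 222, 216, 186, 162, 144, 146, 148, 148, 147, 147, 148, 152, 181, 213, 213]
```

```bash
python3 -c "
from cell import arm, optics, monitor
print(arm.sign_off()); s=monitor.observe(); print(s['clock'],s['position'],s['force'],s['gripper_force'])"
```

```text
the job is handed in; nothing more can be done
None
the job is handed in; nothing more can be done
```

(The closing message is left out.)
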